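# Put the screwdrivers away in the bolt-locked tool drawer

### The arm

A 7-joint arm with a two-finger parallel gripper is mounted at the origin on the work surface. World frame = base frame: x ahead of the robot, y to its left, z up, the work surface at z = 0. Lengths are in m, angles in rad, forces in N, time in s.
With the tool pointing down it reaches from about 0.425 to 0.875 m from the base axis. Payload 9.9 kg.
Tool frame: the origin (TCP) lies between the finger pads; the fingertips stand 11 mm ahead of it and the grasp point (between the pads) lies 8 mm behind it; z points along the fingers, y is the direction in which the jaws open and shut (so a half turn about z gives the same grasp; the last joint's range is limited). The gripper opens to 85 mm and grips with 20 to 120 N. Pads are 22 mm wide; open, the fingers measure 114 mm over their backs; the gripper's body (76 mm by 85 mm) begins 54 mm behind the grasp point. The pads swing forward as they close: fully open they stand 13 mm farther back than shut.
Start: joints at [1.176, 0.576, 0.025, 1.437, -0.015, 1.129, -0.057], TCP at [0.206, -0.643, 0.242] pointing down, gripper open.
Joint ranges: [-2.76, 2.76], [-0.34, 2.15], [-1.52, 1.57], [0.19, 2.46], [-1.09, 4.23], [0.17, 1.99], [-2.82, 2.82]. Speed limits (rad/s): [2.22, 2.22, 3.01, 3.01, 3.14, 3.14, 3.14].

### API

Orientations are given as a unit quaternion [x, y, z, w].
In Python, from station import telemetry, cams, sign_off gives the robot as it stands. The module is installed in compiled form; this text tells all that it offers.
- The arm moves only by the tool servo_tool, never from a script. Its argument "steps" is one flat list of numbers, 6 for each row, row after row: the shift along the tool's x, y, z in units of 120 mm (1.0 is 120 mm), then the turn, a rotation vector about the tool's x, y, z in units of 60 degrees (1.0 is 60 degrees). A call has 1 to 5 rows; each row is the pose to reach, as a shift and turn from the pose commanded when the call began, along the tool's axes at that moment; what a row does not reach only later rows make up. A row lasts 1/10 s, in which the tool goes at most 50 mm and 8.59 degrees, less where a joint would pass 70% of its speed; a pose out of reach is approached as far as the arm can. A call with a number of a shift or a turn outside -1 to 1 is refused whole. A call with a gripper value outside its range is refused whole. "claw" is the closure, from -1 (fully open) to 1 (shut), set as the call begins (left out, the last holds). The fingers move at their own pace and stop on an object; the grip force is fixed at half the most. Time passes only in rows, so rows that repeat a pose let the fingers close. It gives the time, the measured TCP pose, the force and the opening at its end, in the units of the state.
- telemetry.state(): the state, without advancing time (a new reading comes with each control period).
- cams.get_image(name): name is "side" or "top" or "wrist"; returns a dict with "frame" (400x640x3 uint8, red, green, blue), "mtx" (3x3 intrinsics, pixels), "pose" (4x4, takes a point from camera to world coordinates). Camera axes: x right, y up, looking along -z (the intrinsics and any distortion apply to the point x, -y, -z); pixel columns grow to the right and rows downward; lengths in m; the calibration is good to about 2 mm. A picture is of the moment at which its call begins. There is no depth.
- sign_off(): hands the job in, once; it reports no verdict.
The state is a dict: "time": time; "joints": joint angles; "joint_velocities": joint speeds; "tau": joint torques, N m; "eef_pos": TCP position; "tool_rot": TCP orientation; "wrist_force": force on the tool from outside, world axes, zero at the start; "wrist_torque": the same for the moment, N m; "gripper_width": finger opening in m.
Only numpy, scipy, OpenCV 4.12 (cv2) and the standard library are available. Lean on these libraries where they do the work, as an engineer would, in place of code of your own. Each camera call takes 0.05 s, during which the arm holds its last target. There are 200 camera calls.

### The job

Put all the screwdrivers lying about the repair table away in the tool chest. Its drawer is locked by a spring bolt: pull the collar up, turn it and let it stay parked in its upper notch, open the drawer wide, lay every screwdriver flat on the drawer floor (none on top of another), then push the drawer fully home and turn the collar back so that the bolt springs all the way down and locks. Leave the other things on the table and the chest where they are.

Things in the scene. Friction and masses are not known exactly. Their poses are not given: they have to be found in the camera images.
- chest: Grey steel tool chest with one drawer, fixed to the table, 220 deep (x) x 280 wide (y) x 85 mm high. Origin: centre of its underside; its -x side is the drawer side (towards the robot), z up. On its top, around the collar's foot at chest x -85, y +105 mm, a steel notch guide 60 mm across rises 18 mm: keep fingertips above it.
- bolt (a joint): Lift of the spring bolt with its collar, m: 0 fully down, 0.021 fully up. A spring presses it down (4 N at the bottom, 8 N at the top). Down with the drawer shut, it blocks the drawer. In the upper notch it rests at about 0.012 and the drawer is free. It can only go fully down if the drawer is within about 3 mm of home.
- collar (a joint): Turn of the collar, rad, counter-clockwise seen from above: 0 locked (pin in the deep notch), range -0.08 to 1.45. Between the notches it can turn only while pulled up by more than 0.016 m (stop at 0.021; lift about 0.019). Let go between about 1.15 and 1.45 (middle 1.3), it drops into the upper notch and stays.
- collar_grip (a point): Point on the upright axis of the collar at the height to grip it from above: 132 mm above the table when the bolt is down; it moves up with the collar. The collar is a fluted aluminium cylinder 34 mm across and 42 mm high (23 mm below to 19 mm above this point), on the chest's top near its drawer side, at chest x -85, y +105 mm.
- drawer (a joint): How far the drawer is open, in m: 0 shut, 0.165 fully open. Slides along the chest's -x. About 2 N of friction; stays where left. Open wide means at least 0.13.
- drawer_handle (a point): Middle of the drawer's black handle bar: 90 mm long along y, 10 x 10 mm in section, 60 mm above the table, 40 mm in front of the drawer's face (35 mm free gap behind the bar). Pinch it across from above. At chest x -162, y -40 mm when shut. The drawer front is 12 mm thick, its top 82 mm above the table.
- drawer_floor (a point): Point on the drawer floor, 10 mm above the table, axes as the chest's, moving with the drawer. Floor: x -80 to +122, y -125 to +125 mm from it; side walls 40 mm high. Open by d, the floor from x = -80 mm to -80 mm + d is uncovered, the rest is under the chest top. A strike block on the side wall (x -48 to -38, y +95 to +127, up to 64 mm) takes the bolt.
- driver1: Screwdriver 116 mm long lying on the table: black and yellow handle of 22 x 22 mm section, 68 mm long; steel shaft 6 mm thick, flat blade tip. Origin on its axis at mid length, 11 mm above what it lies on; +x runs along the axis to the tip. The handle spans x -58 to +10 mm; grip it near x = -20 mm (balance point). About 60 g. May be absent.
- driver2: Screwdriver 116 mm long lying on the table: black and yellow handle of 22 x 22 mm section, 68 mm long; steel shaft 6 mm thick, cross tip. Origin on its axis at mid length, 11 mm above what it lies on; +x runs along the axis to the tip. The handle spans x -58 to +10 mm; grip it near x = -20 mm (balance point). About 60 g. May be absent.
- driver3: Screwdriver 116 mm long lying on the table: black and yellow handle of 22 x 22 mm section, 68 mm long; steel shaft 6 mm thick, socket tip. Origin on its axis at mid length, 11 mm above what it lies on; +x runs along the axis to the tip. The handle spans x -58 to +10 mm; grip it near x = -20 mm (balance point). About 60 g. May be absent.
- driver4: Screwdriver 116 mm long lying on the table: black and yellow handle of 22 x 22 mm section, 68 mm long; steel shaft 6 mm thick, square tip. Origin on its axis at mid length, 11 mm above what it lies on; +x runs along the axis to the tip. The handle spans x -58 to +10 mm; grip it near x = -20 mm (balance point). About 60 g. May be absent.
- multimeter: Bystander: yellow and black multimeter 150 x 75 x 36 mm, origin under its centre.
- housing: Bystander: teal plastic device housing 100 x 75 x 28 mm, origin under its centre.
- phone: Bystander: black phone 145 x 70 x 9 mm, origin under its centre.
- tape: Bystander: roll of black tape, 80 mm across, 20 mm high, origin under its centre.
- jar: Bystander: small glass jar, 52 mm across, 60 mm high, standing on the chest's top, origin under its centre.
- spanner: Bystander: steel spanner, 140 mm long, flat on the table, origin under its centre.
- mug: Bystander: white mug, 76 mm across, 90 mm high, origin under its centre.
Things that resemble listed ones, but are neither listed nor needed, are in the scene too. Leave any blue, green or red look-alike of the driver1 alone.

How it is judged:
On the way, in this order (a step that is already met when the one before it is completed fails the run):
1. the collar has been pulled up and turned and stays parked in the upper notch, let go (value of joint collar above 1 rad and value of joint bolt above 0.009 m and contact force between the fingers and collar below 0.5 N), for 0.2 s.
2. the drawer is open wide (value of joint drawer above 0.13 m), for 0.2 s.
3. every screwdriver lies flat on the drawer floor, let go (x of driver1 in the frame of drawer_floor between -0.08 and 0.12 m and y of driver1 in the frame of drawer_floor between -0.125 and 0.125 m and z of driver1 in the frame of drawer_floor between 0 and 0.019 m and linear speed of each of driver1, driver2, driver3, driver4 below 0.03 m/s and x of driver2 in the frame of drawer_floor between -0.08 and 0.12 m and y of driver2 in the frame of drawer_floor between -0.125 and 0.125 m and z of driver2 in the frame of drawer_floor between 0 and 0.019 m and x of driver3 in the frame of drawer_floor between -0.08 and 0.12 m and y of driver3 in the frame of drawer_floor between -0.125 and 0.125 m and z of driver3 in the frame of drawer_floor between 0 and 0.019 m and x of driver4 in the frame of drawer_floor between -0.08 and 0.12 m and y of driver4 in the frame of drawer_floor between -0.125 and 0.125 m and z of driver4 in the frame of drawer_floor between 0 and 0.019 m and contact force between the fingers and driver1 below 0.2 N and contact force between the fingers and driver2 below 0.2 N and contact force between the fingers and driver3 below 0.2 N and contact force between the fingers and driver4 below 0.2 N), for 0.3 s.
4. the drawer is fully home (value of joint drawer below 0.004 m), for 0.2 s.
5. the collar is turned back and the bolt is fully down (value of joint collar below 0.15 rad and value of joint bolt below 0.003 m), for 0.2 s.
At the end, for the whole second after the job is handed in: Drawer shut (within 4 mm), collar turned back (within 0.15 rad of 0) and bolt down (lift under 3 mm), every screwdriver present lying at rest inside the drawer, its axis less than 19 mm above the drawer floor (all of step 5 and x of driver1 in the frame of drawer_floor between -0.08 and 0.12 m and y of driver1 in the frame of drawer_floor between -0.125 and 0.125 m and z of driver1 in the frame of drawer_floor between 0 and 0.019 m and linear speed of each of driver1, driver2, driver3, driver4 below 0.03 m/s and x of driver2 in the frame of drawer_floor between -0.08 and 0.12 m and y of driver2 in the frame of drawer_floor between -0.125 and 0.125 m and z of driver2 in the frame of drawer_floor between 0 and 0.019 m and x of driver3 in the frame of drawer_floor between -0.08 and 0.12 m and y of driver3 in the frame of drawer_floor between -0.125 and 0.125 m and z of driver3 in the frame of drawer_floor between 0 and 0.019 m and x of driver4 in the frame of drawer_floor between -0.08 and 0.12 m and y of driver4 in the frame of drawer_floor between -0.125 and 0.125 m and z of driver4 in the frame of drawer_floor between 0 and 0.019 m and value of joint drawer below 0.004 m); the robot touches nothing.
It fails at once if a bystander is pushed more than 5 cm from its place (distance of any of multimeter, housing, phone, tape, jar, spanner, mug from where it was at the start of the episode above 0.05 m).
It fails at once if the mug or the jar is knocked over (angle between any of mug, jar's own z axis and vertical above 0.6 rad).
Of driver1, driver2, driver3, driver4 only 2 to 4 are there at a start; the rules pass over those that are not, and their reading is None.
At some moment in a run one of driver1, driver2, driver3, driver4 may be knocked a few centimetres aside while the robot is not near it.
Once in a run the grip may slacken for a moment while it holds something.
It also fails if it takes over 210 s, if anything falls off the work surface, if the arm or the gripper's body presses on something with over 40 N, if the wrist force passes 120 N, or if a joint passes its speed limit or range.

## Working session

There is one attempt and no reset: what is moved stays moved. The work goes in short steps, Python scripts to look and compute and a tool call to move; the robot and the scene stay as the last step left them, time stands still between calls to the robot, and variables do not carry over. Pictures are saved under pics/ and viewed, about 12 in all and at most 16, crops included, and the job is handed in when it is done.

Besides the shell and the picture viewer there is one more tool, called after "Emit:" as name(argument=value, ...) on one line, values as JSON. servo_tool: Moves the arm, as the interface text tells. Shifts and turns lie within -1 to 1; 1 stands for 120 mm of shift or 60 degrees of turn. Its arguments: {"type":"object","properties":{"steps":{"type":"array"},"claw":{"type":"number"}},"required":["steps"]}

```bash
mkdir -p pics; cat > h.py <<'E'
import numpy as np, cv2
from station import telemetry, cams
from scipy.spatial.transform import Rotation as R
def grab(n,f):
    d=cams.get_image(n); cv2.imwrite(f'pics/{f}.png',d['frame'][:,:,::-1]); np.savez(f'pics/{f}.npz',**{k:d[k] for k in('frame','mtx','pose')}); return d
def load(f): return np.load(f'pics/{f}.npz')
def ray(d,u,v):
    K,P=d['mtx'],d['pose']; r=np.linalg.inv(K)@[u,v,1]; return P[:3,3],P[:3,:3]@(r*[1,-1,-1])
def onz(d,u,v,z):
    o,r=ray(d,u,v); return o+r*(z-o[2])/r[2]
def tri(d1,p1,d2,p2):
    o1,r1=ray(d1,*p1);o2,r2=ray(d2,*p2); t=np.linalg.lstsq(np.c_[r1,-r2],o2-o1,rcond=None)[0]
    a,b=o1+t[0]*r1,o2+t[1]*r2; return (a+b)/2,np.linalg.norm(a-b)
def proj(d,p):
    P=d['pose']; c=P[:3,:3].T@(np.array(p)-P[:3,3]); q=d['mtx']@(c*[1,-1,-1]); return q[:2]/q[2]
def go(p,yaw=None):
    """tool-frame units from current pose to world TCP p, pointing down with tool y at yaw (deg)"""
    s=telemetry.state(); r=R.from_quat(s['tool_rot']); sh=r.inv().apply(np.array(p)-s['eef_pos'])/.12
    t=np.zeros(3)
    if yaw is not None:
        c=[]
        for y in (yaw,yaw+180,yaw-180,yaw+360):
            a=np.radians(y); Y=[np.cos(a),np.sin(a),0]; Z=[0,0,-1]; X=np.cross(Y,Z)
            c.append((r.inv()*R.from_matrix(np.c_[X,Y,Z])).as_rotvec())
        t=min(c,key=np.linalg.norm)/np.radians(60)
    return np.round(sh,3),np.round(t,3)
def st():
    s=telemetry.state(); r=R.from_quat(s['tool_rot']).as_matrix()
    print('t',round(s['time'],2),'p',np.round(s['eef_pos'],4),'X',np.round(r[:,0],2),'Y',np.round(r[:,1],2),'yawY',round(np.degrees(np.arctan2(r[1,1],r[0,1])),1),'j7',np.round(s['joints'],2),'w',round(s['gripper_width'],4),'F',np.round(s['wrist_force'],1))
E
python3 - <<'E'
from h import *
st()
for n in('top','side','wrist'):
    d=grab(n,n+'0'); print(n,np.round(d['mtx'],1).tolist(),np.round(d['pose'],3).tolist())
E
```

```text
t 0.0 p [ 0.2063 -0.6422  0.2414] X [ 0.95  0.31 -0.  ] Y [ 0.31 -0.95 -0.  ] yawY -72.2 j7 [ 1.18  0.58  0.02  1.44 -0.01  1.13 -0.06] w 0.0858 F [ 0.1  0.9 -0.1]
top [[364.7, 0.0, 318.9], [0.0, 364.7, 197.0], [0.0, 0.0, 1.0]] [[0.024, 0.996, -0.082, 0.451], [-1.0, 0.022, -0.019, 0.009], [-0.017, 0.082, 0.996, 1.383], [0.0, 0.0, 0.0, 1.0]]
side [[392.9, 0.0, 322.2], [0.0, 392.9, 199.7], [0.0, 0.0, 1.0]] [[-0.998, 0.052, -0.041, 0.479], [-0.065, -0.724, 0.687, 0.935], [0.006, 0.688, 0.726, 1.079], [0.0, 0.0, 0.0, 1.0]]
wrist [[343.5, 0.0, 318.3], [0.0, 343.5, 200.6], [0.0, 0.0, 1.0]] [[0.305, 0.917, 0.257, 0.271], [-0.952, 0.294, 0.08, -0.621], [-0.002, -0.269, 0.963, 0.373], [0.0, 0.0, 0.0, 1.0]]
```

View pics/top0.png

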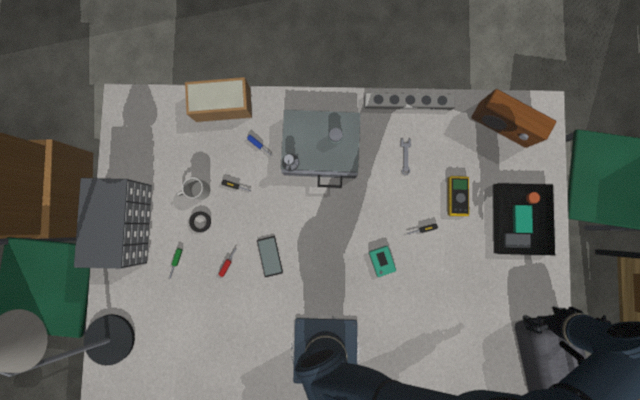

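View pics/side0.png

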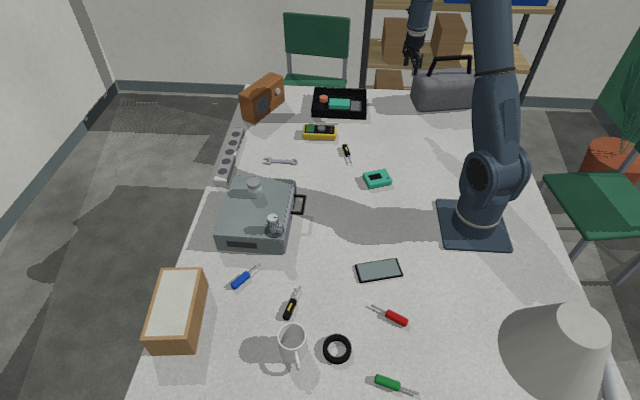

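```bash
python3 - <<'E'
from h import *
t=load('top0')['frame'][:,:,::-1]; s=load('side0')['frame'][:,:,::-1]
a=cv2.resize(t[95:200,215:375],None,fx=5,fy=5,interpolation=cv2.INTER_CUBIC)[:,:800]
b=cv2.resize(s[165:265,200:360],None,fx=5,fy=5,interpolation=cv2.INTER_CUBIC)
cv2.imwrite('pics/c1.png',cv2.resize(np.vstack([a[:525],b]),(468*800//800*800//800,600)) if 0 else cv2.resize(np.hstack([a,b[:,:800]] if 0 else np.vstack([a,b])),(468,600)))
for n in('top0','side0'):
    d=load(n); h=cv2.cvtColor(d['frame'],cv2.COLOR_RGB2HSV)
    m=cv2.inRange(h,(18,110,90),(34,255,255)); k,l,q,c=cv2.connectedComponentsWithStats(m)
    for i in range(1,k):
        if q[i,4]>3: print(n,q[i],np.round(c[i],1),np.round(onz(d,*c[i],.02),3))
E
```

```text
top0 [449 176  20  40 240] [456.2 196.6] [ 0.576 -0.477  0.02 ]
top0 [227 183   7   3  15] [230. 184.] [0.605 0.371 0.02 ]
top0 [425 227   7   3  15] [428. 228.] [ 0.457 -0.373  0.02 ]
top0 [621 258   4   8  10] [622.7 261.5] [ 0.352 -1.079  0.02 ]
top0 [636 262   4   5   7] [637.  263.6] [ 0.345 -1.13   0.02 ]
top0 [622 266   2   3   5] [622.4 267.2] [ 0.331 -1.077  0.02 ]
top0 [623 274   2   5   6] [623.3 276. ] [ 0.299 -1.079  0.02 ]
top0 [622 281   3   6   9] [622.8 283.6] [ 0.272 -1.076  0.02 ]
top0 [622 288   2   5   6] [622.8 289.7] [ 0.251 -1.075  0.02 ]
side0 [302 125  34  16 239] [319.  135.1] [ 0.578 -0.456  0.02 ]
side0 [345 147   3   4   9] [345.9 148.6] [ 0.457 -0.371  0.02 ]
side0 [287 303   6   8  21] [289.4 306.3] [0.606 0.373 0.02 ]
```

View pics/c1.png

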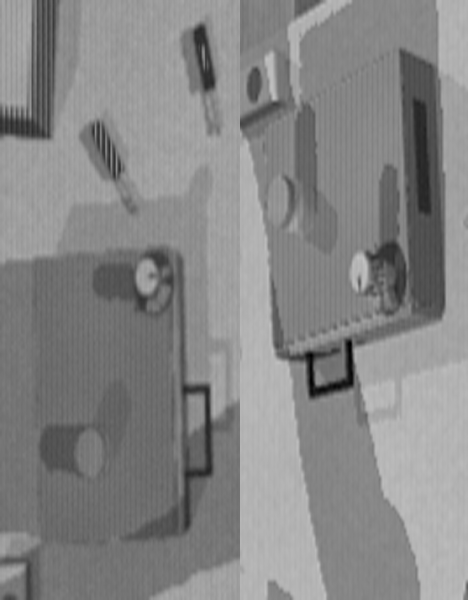

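```bash
python3 - <<'E'
from h import *
t=cv2.imread('pics/top0.png'); s=cv2.imread('pics/side0.png')
f=lambda i:cv2.resize(np.ascontiguousarray(i),None,fx=4,fy=4,interpolation=cv2.INTER_CUBIC)
cv2.imwrite('pics/c2.png',np.hstack([f(t[100:200,270:370]),f(s[165:265,210:310])]))
E
```

```text
(no output)
```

View pics/c2.png

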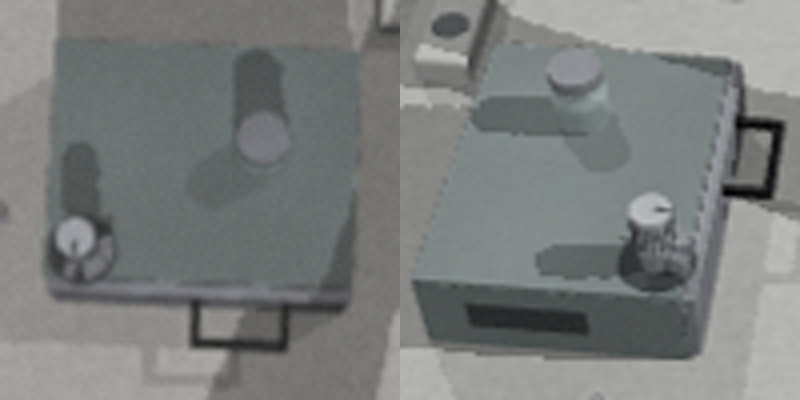

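```bash
python3 - <<'E'
from h import *
T=load('top0');S=load('side0')
for n,a,b in (('collartop',(289,159),(272.75,217.5)),('hL',(318.2,186.5),(302.2,213.3)),('hR',(341.5,186.5),(303.7,195.5))):
    print(n,tri(T,a,S,b))
for p in((282,170.5),(357.5,172.5),(284,110),(359,111)): print(np.round(onz(T,*p,.085),3))
E
```

```text
collartop (array([0.68147252, 0.13821156, 0.14325503]), np.float64(0.000978406451519523))
hL (array([0.59976716, 0.03724523, 0.05550431]), np.float64(0.0023561135561101587))
hR (array([ 0.60220813, -0.04796145,  0.05628054]), np.float64(0.003708909756881815))
[0.65  0.168 0.085]
[ 0.649 -0.103  0.085]
[0.873 0.168 0.085]
[ 0.875 -0.105  0.085]
```

Emit:
servo_tool(steps=[0.96, -0.83, -0.4, 0, 0, 0, 0.96, -0.83, -0.4, 0, 0, 0, 0.96, -0.83, -0.4, 0, 0, 0, 0.96, -0.83, -0.4, 0, 0, 0], claw=-1)

```text
time: 0.55
eef_pos: [0.2901, -0.5083, 0.2921]
tool_rot: [0.987, 0.158, 0.002, 0.0]
wrist_force: [-0.3, 0.6, 0.4]
gripper_width: 0.0856
```

Emit:
servo_tool(steps=[0.96, -0.83, 0, 0, 0, 0, 0.96, -0.83, 0, 0, 0, 0, 0.96, -0.83, 0, 0, 0, 0, 0.96, -0.83, 0, 0, 0, 0])

```text
time: 0.95
eef_pos: [0.369, -0.3767, 0.2903]
tool_rot: [0.987, 0.159, 0.001, -0.001]
wrist_force: [-0.3, 0.4, 0.4]
gripper_width: 0.0856
```

```bash
python3 - <<'E'
from h import *
st(); grab('wrist','w1')
E
```

```text
t 0.95 p [ 0.369  -0.3767  0.2903] X [0.95 0.31 0.  ] Y [ 0.31 -0.95 -0.  ] yawY -71.7 j7 [ 0.74  0.31 -0.04  1.75  0.01  1.08 -0.55] w 0.0856 F [-0.3  0.4  0.4]
```

Emit:
servo_tool(steps=[0.96, -0.83, 0, 0, 0, 0, 0.96, -0.83, 0, 0, 0, 0, 0.96, -0.83, 0, 0, 0, 0, 0.96, -0.83, 0, 0, 0, 0])

```text
time: 1.4
eef_pos: [0.4473, -0.2477, 0.2902]
tool_rot: [0.987, 0.158, 0.001, -0.001]
wrist_force: [-0.1, -0.3, 0.4]
gripper_width: 0.0856
```

Emit:
servo_tool(steps=[0.96, -0.83, 0, 0, 0, 0, 0.96, -0.83, 0, 0, 0, 0, 0.96, -0.83, 0, 0, 0, 0, 0.96, -0.83, 0, 0, 0, 0])

```text
time: 1.8
eef_pos: [0.5263, -0.1171, 0.2899]
tool_rot: [0.987, 0.159, 0.001, -0.001]
wrist_force: [-0.3, -1.4, -0.1]
gripper_width: 0.0858
```

Emit:
servo_tool(steps=[0.96, -0.83, 0, 0, 0, 0, 0.96, -0.83, 0, 0, 0, 0, 0.96, -0.83, 0, 0, 0, 0, 0.96, -0.83, 0, 0, 0, 0])

```text
time: 2.2
eef_pos: [0.6049, 0.0133, 0.2893]
tool_rot: [0.987, 0.158, 0.0, -0.002]
wrist_force: [0.0, -1.1, 0.2]
gripper_width: 0.0856
```

Emit:
servo_tool(steps=[0.96, -0.83, 0, 0, 0, 0, 0.96, -0.83, 0, 0, 0, 0, 0.96, -0.83, 0, 0, 0, 0, 0.96, -0.83, 0, 0, 0, 0, 0.96, -0.83, 0, 0, 0, 0])

```text
time: 2.7
eef_pos: [0.6824, 0.1372, 0.2888]
tool_rot: [0.988, 0.155, -0.001, 0.0]
wrist_force: [0.8, -1.2, 0.5]
gripper_width: 0.0854
```

```bash
python3 - <<'E'
from h import *
st(); grab('wrist','w2'); grab('top','top1')
E
```

```text
t 2.7 p [0.6824 0.1372 0.2888] X [ 0.95  0.31 -0.  ] Y [ 0.31 -0.95  0.  ] yawY -72.1 j7 [-0.17  0.58 -0.18  1.29  0.11  1.28 -1.61] w 0.0854 F [ 0.8 -1.2  0.5]
```

View pics/w2.png

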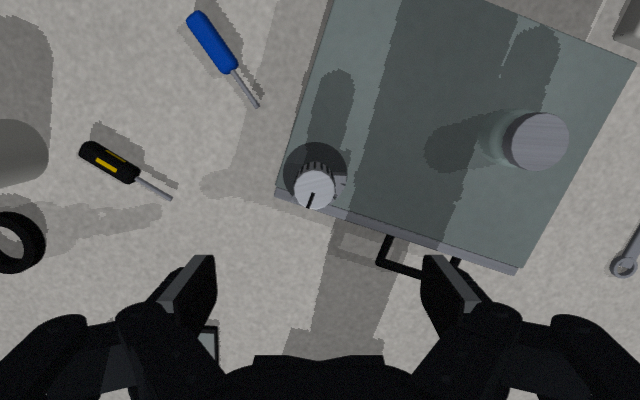

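View pics/top1.png

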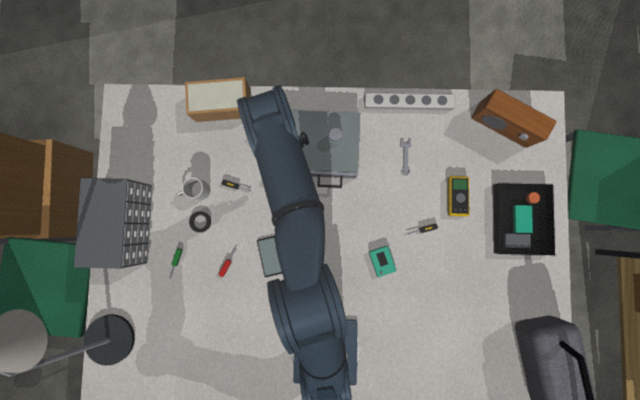

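```bash
python3 - <<'E'
from h import *
T=load('top0');S=load('side0');W=load('w2')
print(onz(W,316,189,.151),tri(W,(316,189),T,(289,159)),tri(W,(316,189),S,(272.75,217.5)))
for p in((276,188),(522,266),(330,0),(635,62)): print(np.round(onz(W,*p,.085),3))
print(go([.68,.138,.2],-35)); print(go([.685,.138,.126],None))
E
```

```text
[0.68378073 0.14000425 0.151     ] (array([0.68193971, 0.13887454, 0.14225858]), np.float64(0.0011516050539101075)) (array([0.68143036, 0.1391524 , 0.14372029]), np.float64(0.001409588582161894))
[0.657 0.174 0.085]
[ 0.655 -0.1    0.085]
[0.833 0.175 0.085]
[ 0.87  -0.104  0.085]
(array([-0.007, -0.031,  0.748]), array([ 0.001,  0.001, -0.622]))
(array([ 0.033, -0.02 ,  1.365]), array([0., 0., 0.]))
```

Emit:
servo_tool(steps=[-0.01, -0.02, 0.2, 0, 0, -0.62, -0.01, -0.02, 0.4, 0, 0, -0.62, -0.01, -0.02, 0.6, 0, 0, -0.62, -0.01, -0.02, 0.75, 0, 0, -0.62, -0.01, -0.02, 0.75, 0, 0, -0.62])

```text
time: 3.3
eef_pos: [0.6786, 0.1358, 0.1976]
tool_rot: [0.886, 0.463, -0.002, 0.0]
wrist_force: [-0.5, -1.0, -0.9]
gripper_width: 0.0855
```

```bash
python3 - <<'E'
from h import *
st(); W=grab('wrist','w3'); grab('side','s3')
print(go([.682,.14,.126],-35), proj(W,[.682,.14,.151]))
i=cv2.imread('pics/w3.png'); cv2.circle(i,tuple(int(x) for x in proj(W,[.682,.14,.151])),3,(0,0,255),1); cv2.imwrite('pics/w3m.png',i)
E
```

```text
t 3.3 p [0.6786 0.1358 0.1976] X [ 0.57  0.82 -0.  ] Y [ 0.82 -0.57 -0.  ] yawY -34.8 j7 [-0.08  0.65 -0.34  1.43  0.23  1.1  -1.07] w 0.0855 F [-0.5 -1.  -0.9]
(array([ 0.035, -0.002,  0.617]), array([ 0.   ,  0.001, -0.002])) [320.03907928 223.34320834]
```

View pics/w3m.png

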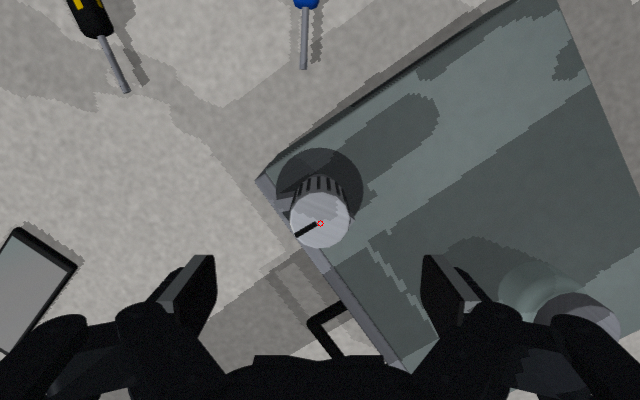

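Emit:
servo_tool(steps=[0.03, 0, 0.3, 0, 0, 0, 0.03, 0, 0.6, 0, 0, 0, 0.03, 0, 0.6, 0, 0, 0])

```text
time: 3.7
eef_pos: [0.6796, 0.14, 0.1245]
tool_rot: [0.888, 0.46, -0.004, -0.0]
wrist_force: [0.4, -0.9, -0.3]
gripper_width: 0.0851
```

Emit:
servo_tool(steps=[0, 0, 0, 0, 0, 0, 0, 0, 0, 0, 0, 0, 0, 0, 0, 0, 0, 0, 0, 0, 0, 0, 0, 0, 0, 0, 0, 0, 0, 0], claw=1)

```text
time: 4.2
eef_pos: [0.6833, 0.1424, 0.1305]
tool_rot: [0.887, 0.461, 0.002, 0.001]
wrist_force: [0.1, -1.7, 7.1]
gripper_width: 0.0326
```

Emit:
servo_tool(steps=[0, 0, -0.08, 0, 0, 0, 0, 0, -0.16, 0, 0, 0, 0, 0, -0.16, 0, 0, 0, 0, 0, -0.16, 0, 0, 0])

```text
time: 4.6
eef_pos: [0.683, 0.1423, 0.1476]
tool_rot: [0.887, 0.462, 0.001, 0.0]
wrist_force: [6.8, 0.4, -7.8]
gripper_width: 0.0323
```

```bash
python3 - <<'E'
from h import *
st()
E
```

```text
t 4.6 p [0.683  0.1423 0.1476] X [0.57 0.82 0.  ] Y [ 0.82 -0.57  0.  ] yawY -35.0 j7 [-0.09  0.7  -0.33  1.48  0.25  1.   -1.09] w 0.0323 F [ 6.8  0.4 -7.8]
```

Emit:
servo_tool(steps=[0, 0, -0.015, 0, 0, 0, 0, 0, -0.015, 0, 0, -0.14, 0, 0, -0.015, 0, 0, -0.28, 0, 0, -0.015, 0, 0, -0.42, 0, 0, -0.015, 0, 0, -0.5])

```text
time: 5.1
eef_pos: [0.6824, 0.1424, 0.1487]
tool_rot: [0.735, 0.678, 0.0, 0.0]
wrist_force: [4.9, 1.1, -8.0]
gripper_width: 0.0326
```

Emit:
servo_tool(steps=[0, 0, 0, 0, 0, -0.14, 0, 0, 0, 0, 0, -0.28, 0, 0, 0, 0, 0, -0.42, 0, 0, 0, 0, 0, -0.56, 0, 0, 0, 0, 0, -0.7])

```text
time: 5.6
eef_pos: [0.6817, 0.1421, 0.1483]
tool_rot: [0.444, 0.896, -0.001, -0.0]
wrist_force: [3.1, 0.3, -8.8]
gripper_width: 0.0324
```

Emit:
servo_tool(steps=[0, 0, 0, 0, 0, -0.05, 0, 0, 0, 0, 0, -0.05])

```text
time: 5.8
eef_pos: [0.6816, 0.142, 0.1482]
tool_rot: [0.422, 0.906, -0.0, -0.001]
wrist_force: [2.6, -0.5, -8.8]
gripper_width: 0.0326
```

```bash
python3 - <<'E'
from h import *
st();W=grab('wrist','w4')
E
```

```text
t 5.8 p [0.6816 0.142  0.1482] X [-0.64  0.77  0.  ] Y [ 0.77  0.64 -0.  ] yawY 40.0 j7 [ 0.09  0.76 -0.68  1.47  0.51  1.09  0.01] w 0.0326 F [ 2.6 -0.5 -8.8]
```

View pics/w4.png

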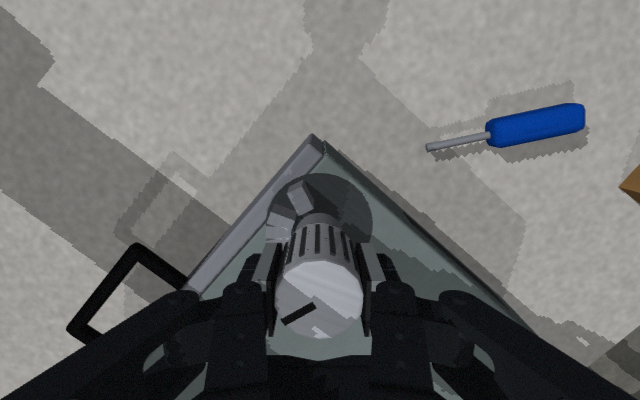

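Emit:
servo_tool(steps=[0, 0, 0.04, 0, 0, 0, 0, 0, 0.07, 0, 0, 0, 0, 0, 0.07, 0, 0, 0])

```text
time: 6.15
eef_pos: [0.6817, 0.1423, 0.1424]
tool_rot: [0.423, 0.906, -0.0, 0.001]
wrist_force: [-3.1, -3.1, 7.4]
gripper_width: 0.0325
```

Emit:
servo_tool(steps=[0, 0, 0, 0, 0, 0, 0, 0, 0, 0, 0, 0, 0, 0, 0, 0, 0, 0, 0, 0, -0.05, 0, 0, 0, 0, 0, -0.05, 0, 0, 0], claw=-1)

```text
time: 6.65
eef_pos: [0.6824, 0.143, 0.1479]
tool_rot: [0.423, 0.906, 0.001, 0.0]
wrist_force: [0.4, -0.4, 0.9]
gripper_width: 0.0859
```

Emit:
servo_tool(steps=[0, 0, -0.3, 0, 0, 0, 0, 0, -0.65, 0, 0, 0, 0, 0, -0.65, 0, 0, 0, 0, 0, -0.65, 0, 0, 0])

```text
time: 7.05
eef_pos: [0.6824, 0.1429, 0.2262]
tool_rot: [0.423, 0.906, 0.001, 0.001]
wrist_force: [0.3, -0.4, 1.0]
gripper_width: 0.0852
```

```bash
python3 - <<'E'
from h import *
st();W=grab('wrist','w5'); print(go([.601,-.005,.2],0))
E
```

```text
t 7.05 p [0.6824 0.1429 0.2262] X [-0.64  0.77 -0.  ] Y [0.77 0.64 0.  ] yawY 40.0 j7 [ 0.1   0.69 -0.7   1.38  0.45  1.23  0.06] w 0.0852 F [ 0.3 -0.4  1. ]
(array([-0.508, -1.305,  0.207]), array([0.   , 0.   , 0.667]))
```

View pics/w5.png

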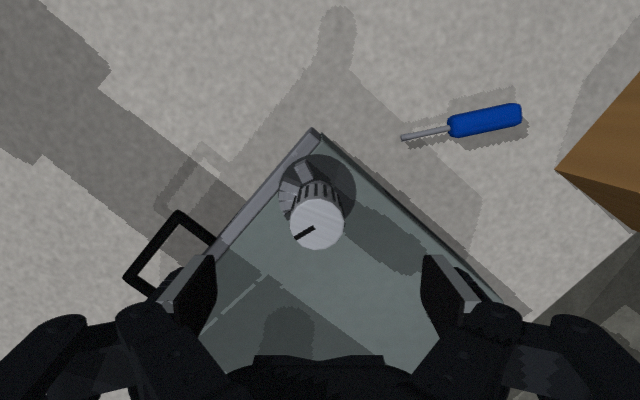

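Emit:
servo_tool(steps=[-0.25, -0.65, 0, 0, 0, 0, -0.25, -0.65, 0, 0, 0, 0, -0.25, -0.65, 0, 0, 0, 0], claw=0.2)

```text
time: 7.4
eef_pos: [0.6396, 0.0631, 0.2231]
tool_rot: [0.425, 0.905, -0.003, -0.001]
wrist_force: [-0.4, 0.3, 0.2]
gripper_width: 0.044
```

Emit:
servo_tool(steps=[-0.25, -0.65, 0.2, 0, 0, 0.13, -0.25, -0.65, 0.3, 0, 0, 0.27, -0.25, -0.65, 0.4, 0, 0, 0.4, -0.25, -0.65, 0.5, 0, 0, 0.53, -0.25, -0.65, 0.5, 0, 0, 0.667])

```text
time: 7.9
eef_pos: [0.5995, -0.0043, 0.1621]
tool_rot: [0.709, 0.705, -0.002, -0.002]
wrist_force: [-0.5, 0.4, 0.1]
gripper_width: 0.0341
```

```bash
python3 - <<'E'
from h import *
st();W=grab('wrist','w6'); print(go([.602,-.005,.054],0))
h=cv2.cvtColor(W['frame'],cv2.COLOR_RGB2GRAY)
E
```

```text
t 7.9 p [ 0.5995 -0.0043  0.1621] X [ 0.01  1.   -0.  ] Y [ 1.   -0.01 -0.  ] yawY -0.4 j7 [ 0.26  0.58 -0.53  1.73  0.35  0.93 -0.41] w 0.0341 F [-0.5  0.4  0.1]
(array([-0.012,  0.02 ,  0.908]), array([-0.003, -0.   , -0.014]))
```

View pics/w6.png

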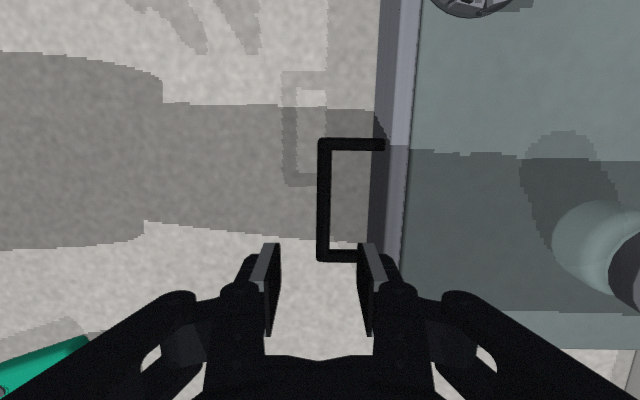

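```bash
python3 - <<'E'
from h import *
W=load('w6');T=load('top0');S=load('side0')
for p in((324,143),(324,200),(324,257)): print(onz(W,*p,.065))
print(tri(W,(324,143),T,(318.2,186.5)),tri(W,(324,257),T,(341.5,186.5)))
E
```

```text
[0.60270337 0.03978471 0.065     ]
[0.60260189 0.00080607 0.065     ]
[ 0.60249054 -0.04195958  0.065     ]
(array([0.60212939, 0.03700773, 0.0320842 ]), np.float64(0.0023878767730253973)) (array([ 0.60181515, -0.04841905,  0.05058203]), np.float64(0.0017028529994429526))
```

Emit:
servo_tool(steps=[0, 0.025, 0.35, 0, 0, 0, 0, 0.025, 0.7, 0, 0, 0, 0, 0.025, 0.89, 0, 0, 0, 0, 0.025, 0.89, 0, 0, 0])

```text
time: 8.35
eef_pos: [0.6015, -0.0036, 0.0543]
tool_rot: [0.706, 0.708, -0.002, -0.002]
wrist_force: [-0.5, -0.4, -0.4]
gripper_width: 0.0338
```

Emit:
servo_tool(steps=[0, 0, 0, 0, 0, 0, 0, 0, 0, 0, 0, 0, 0, 0, 0, 0, 0, 0, 0, 0, 0, 0, 0, 0], claw=1)

```text
time: 8.75
eef_pos: [0.6026, -0.0033, 0.0591]
tool_rot: [0.707, 0.707, -0.001, -0.001]
wrist_force: [-6.8, 2.1, -1.4]
gripper_width: 0.0083
```

```bash
python3 - <<'E'
from h import *
st()
E
```

```text
t 8.75 p [ 0.6026 -0.0033  0.0591] X [-0.  1.  0.] Y [ 1.  0. -0.] yawY 0.0 j7 [ 0.21  0.71 -0.46  1.81  0.45  0.72 -0.49] w 0.0083 F [-6.8  2.1 -1.4]
```

Emit:
servo_tool(steps=[0, -0.12, 0, 0, 0, 0, 0, -0.3, 0, 0, 0, 0, 0, -0.5, 0, 0, 0, 0, 0, -0.66, 0, 0, 0, 0])

```text
time: 9.15
eef_pos: [0.525, -0.0016, 0.0592]
tool_rot: [0.707, 0.707, 0.002, -0.0]
wrist_force: [3.9, 8.6, -15.7]
gripper_width: 0.0084
```

Emit:
servo_tool(steps=[0, -0.2, 0, 0, 0, 0, 0, -0.4, 0, 0, 0, 0, 0, -0.55, 0, 0, 0, 0, 0, -0.66, 0, 0, 0, 0, 0, -0.66, 0, 0, 0, 0])

```text
time: 9.65
eef_pos: [0.4451, 0.0001, 0.0591]
tool_rot: [0.706, 0.708, 0.002, -0.001]
wrist_force: [-0.5, 16.0, -14.0]
gripper_width: 0.0088
```

```bash
python3 - <<'E'
from h import *
st();grab('top','top2')
E
```

```text
t 9.65 p [4.451e-01 1.000e-04 5.910e-02] X [-0.  1.  0.] Y [1. 0. 0.] yawY 0.2 j7 [ 0.19  0.55 -0.42  2.22  0.5   0.45 -0.63] w 0.0088 F [ -0.5  16.  -14. ]
```

Emit:
servo_tool(steps=[0, 0, 0, 0, 0, 0, 0, 0, 0, 0, 0, 0, 0, 0, 0, 0, 0, 0], claw=0.2)

```text
time: 10.0
eef_pos: [0.4465, -0.004, 0.059]
tool_rot: [0.707, 0.707, 0.001, 0.001]
wrist_force: [0.3, 0.2, 0.0]
gripper_width: 0.0344
```

Emit:
servo_tool(steps=[0, 0, -0.4, 0, 0, 0, 0, 0, -0.8, 0, 0, 0, 0, 0, -1, 0, 0, 0, 0, 0, -1, 0, 0, 0])

```text
time: 10.4
eef_pos: [0.4477, -0.0039, 0.1817]
tool_rot: [0.708, 0.707, 0.002, 0.003]
wrist_force: [0.6, -0.5, -0.5]
gripper_width: 0.0339
```

Emit:
servo_tool(steps=[1, 0.43, -0.1, 0, 0, 0, 1, 0.43, -0.3, 0, 0, 0, 1, 0.43, -0.5, 0, 0, 0], claw=-1)

```text
time: 10.7
eef_pos: [0.4966, 0.1175, 0.2363]
tool_rot: [0.707, 0.707, -0.001, -0.001]
wrist_force: [1.8, -0.2, -1.1]
gripper_width: 0.0761
```

Emit:
servo_tool(steps=[1, 0.43, 0, 0, 0, 0, 1, 0.43, 0, 0, 0, 0, 1, 0.43, 0, 0, 0, 0])

```text
time: 11.0
eef_pos: [0.5494, 0.2394, 0.2371]
tool_rot: [0.707, 0.708, 0.001, -0.0]
wrist_force: [0.5, -0.3, 0.6]
gripper_width: 0.0851
```

Emit:
servo_tool(steps=[0.8, 0.43, 0, 0, 0, 0, 0.8, 0.43, 0, 0, 0, 0, 0.8, 0.43, 0, 0, 0, 0, 0.8, 0.43, 0, 0, 0, 0])

```text
time: 11.4
eef_pos: [0.5999, 0.3336, 0.2358]
tool_rot: [0.706, 0.708, -0.001, -0.0]
wrist_force: [-0.3, -0.3, -0.5]
gripper_width: 0.0851
```

```bash
python3 - <<'E'
from h import *
st();W=grab('wrist','w7');grab('top','top3')
E
```

```text
t 11.4 p [0.5999 0.3336 0.2358] X [-0.  1. -0.] Y [ 1.  0. -0.] yawY 0.1 j7 [-0.26  0.65 -0.58  1.4   0.36  1.21 -0.87] w 0.0851 F [-0.3 -0.3 -0.5]
```

View pics/w7.png

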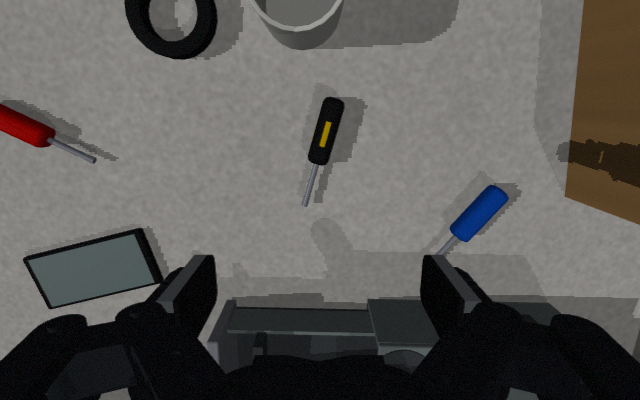

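View pics/top3.png

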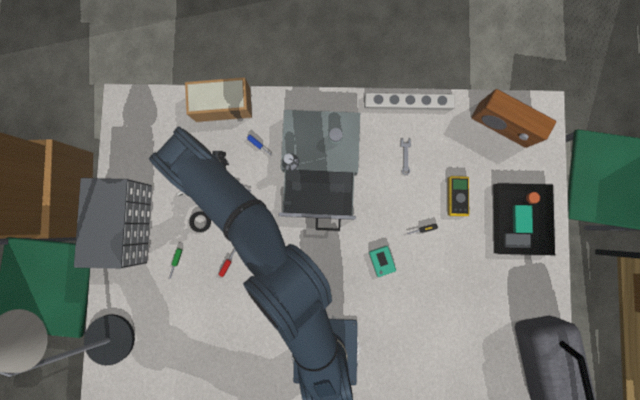

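```bash
cat >> h.py <<'E'
def yellow(d,box=None):
    h=cv2.cvtColor(d['frame'],cv2.COLOR_RGB2HSV); m=cv2.inRange(h,(18,110,60),(34,255,255))
    k,l,q,c=cv2.connectedComponentsWithStats(m); out=[]
    for i in range(1,k):
        if q[i,4]>25: out.append((q[i].tolist(),np.round(c[i],1)))
    return out
E
python3 - <<'E'
from h import *
W=load('w7');W2=load('w2'); print(yellow(W),yellow(W2))
y=yellow(W)[0][1]; 
for o in yellow(W2): print(tri(W,y,W2,o[1]))
print(tri(W,(305,206),W2,(172,199)))
a=onz(W,332,103,.011)  # handle end approx
b=onz(W,305,206,.011); print(a,b,np.linalg.norm((a-b)[:2]),np.degrees(np.arctan2(*(b-a)[1::-1])))
print(onz(W,335,98,.011),onz(W,*y,.022))
E
```

```text
[([319, 121, 13, 26, 157], array([324.9, 133.7]))] [([106, 150, 20, 12, 37], array([115.3, 155.6])), ([95, 157, 22, 16, 116], array([105.9, 164.7]))]
(array([6.09559328e-01, 3.74430486e-01, 2.95208448e-04]), np.float64(0.008023556493031405))
(array([0.60574127, 0.37418777, 0.02141127]), np.float64(9.790515673782714e-05))
(array([0.58450942, 0.29608016, 0.01085925]), np.float64(0.0008121911041746176))
[0.61276166 0.4034649  0.011     ] [0.58486635 0.2963398  0.011     ] 0.11069749191064113 -104.59564914878915
[0.61568297 0.40824439 0.011     ] [0.60568912 0.37421004 0.022     ]
```

```bash
python3 - <<'E'
from h import *
print(go([.605,.371,.12],-15))
E
```

```text
(array([0.339, 0.041, 0.972]), array([-0.001,  0.002,  0.249]))
```

Emit:
servo_tool(steps=[0.34, 0.04, 0.35, 0, 0, 0.12, 0.34, 0.04, 0.7, 0, 0, 0.25, 0.34, 0.04, 0.97, 0, 0, 0.25, 0.34, 0.04, 0.97, 0, 0, 0.25])

```text
time: 11.9
eef_pos: [0.6031, 0.3687, 0.1166]
tool_rot: [0.794, 0.608, -0.004, 0.001]
wrist_force: [-0.3, -0.7, -0.7]
gripper_width: 0.0859
```

```bash
python3 - <<'E'
from h import *
st(); print(go([.605,.371,.016],-15)); W=grab('wrist','w8'); print([(o,onz(W,*o[1],.022)) for o in yellow(W)])
E
```

```text
t 11.9 p [0.6031 0.3687 0.1166] X [ 0.26  0.97 -0.01] Y [ 0.97 -0.26 -0.  ] yawY -15.1 j7 [-0.36  0.77 -0.47  1.46  0.39  1.01 -1.19] w 0.0859 F [-0.3 -0.7 -0.7]
(array([0.029, 0.014, 0.838]), array([-0.004,  0.007, -0.001]))
[(([317, 181, 9, 36, 317], array([321.1, 198.6])), array([0.60568939, 0.37413679, 0.022     ]))]
```

Emit:
servo_tool(steps=[0.02, 0.01, 0.35, 0, 0, 0, 0.02, 0.01, 0.65, 0, 0, 0, 0.02, 0.01, 0.78, 0, 0, 0, 0.02, 0.01, 0.85, 0, 0, 0])

```text
time: 12.35
eef_pos: [0.6077, 0.374, 0.02]
tool_rot: [0.794, 0.608, 0.0, 0.0]
wrist_force: [-0.1, -0.5, 1.1]
gripper_width: 0.0855
```

Emit:
servo_tool(steps=[0, 0, 0, 0, 0, 0, 0, 0, 0, 0, 0, 0, 0, 0, 0, 0, 0, 0, 0, 0, 0, 0, 0, 0, 0, 0, 0, 0, 0, 0], claw=1)

```text
time: 12.85
eef_pos: [0.6076, 0.3751, 0.0206]
tool_rot: [0.793, 0.609, 0.001, 0.0]
wrist_force: [-0.4, -1.6, 8.0]
gripper_width: 0.0202
```

Emit:
servo_tool(steps=[0, 0, -0.3, 0, 0, 0, 0, 0, -0.6, 0, 0, 0, 0, 0, -0.9, 0, 0, 0, 0, 0, -1, 0, 0, 0])

```text
time: 13.25
eef_pos: [0.6082, 0.3761, 0.1439]
tool_rot: [0.793, 0.609, 0.003, -0.0]
wrist_force: [0.5, 0.3, -0.3]
gripper_width: 0.0205
```

```bash
python3 - <<'E'
from h import *
st(); print(go([.585,.105,.16],0)); W=grab('wrist','w9')
E
```

```text
t 13.25 p [0.6082 0.3761 0.1439] X [0.26 0.97 0.  ] Y [ 0.97 -0.26  0.  ] yawY -15.0 j7 [-0.36  0.75 -0.49  1.43  0.38  1.05 -1.18] w 0.0205 F [ 0.5  0.3 -0.3]
(array([-2.231,  0.399, -0.143]), array([ 0.004, -0.004, -0.25 ]))
```

Emit:
servo_tool(steps=[-1, 0.18, -0.14, 0, 0, 0, -1, 0.18, -0.14, 0, 0, 0, -1, 0.18, -0.14, 0, 0, 0])

```text
time: 13.6
eef_pos: [0.5966, 0.2473, 0.1549]
tool_rot: [0.795, 0.607, -0.002, 0.001]
wrist_force: [1.2, -0.7, -0.4]
gripper_width: 0.0206
```

Emit:
servo_tool(steps=[-1, 0.18, 0, 0, 0, 0, -1, 0.18, 0, 0, 0, 0, -1, 0.18, 0, 0, 0, 0])

```text
time: 13.9
eef_pos: [0.5856, 0.1253, 0.1545]
tool_rot: [0.795, 0.607, -0.002, 0.001]
wrist_force: [0.9, -0.1, -0.1]
gripper_width: 0.0204
```

Emit:
servo_tool(steps=[-0.23, 0.04, 0, 0, 0, -0.12, -0.23, 0.04, 0, 0, 0, -0.25, -0.23, 0.04, 0, 0, 0, -0.25])

```text
time: 14.2
eef_pos: [0.5834, 0.1024, 0.1549]
tool_rot: [0.707, 0.707, -0.001, -0.001]
wrist_force: [-0.4, 1.2, -1.1]
gripper_width: 0.0202
```

```bash
python3 - <<'E'
from h import *
st(); print(go([.585,.105,.034],0)); W=grab('wrist','w10')
for n,p in (('front in',[.4975,.036,.05]),('chest front',[.656,.036,.085])): print(n,proj(W,p))
E
```

```text
t 14.2 p [0.5834 0.1024 0.1549] X [-0.  1. -0.] Y [ 1.  0. -0.] yawY 0.0 j7 [ 0.12  0.59 -0.6   1.76  0.41  0.92 -0.64] w 0.0202 F [-0.4  1.2 -1.1]
(array([0.022, 0.015, 1.007]), array([-0.002,  0.   ,  0.   ]))
front in [207.17506838 286.91940007]
chest front [427.6490806  313.78814189]
```

View pics/w10.png

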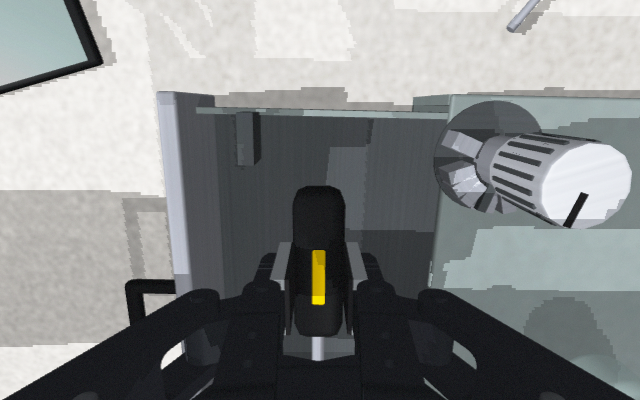

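Emit:
servo_tool(steps=[0.02, 0.01, 0.35, 0, 0, 0, 0.02, 0.01, 0.65, 0, 0, 0, 0.02, 0.01, 0.9, 0, 0, 0, 0.02, 0.01, 1, 0, 0, 0, 0.02, 0.01, 1, 0, 0, 0])

```text
time: 14.75
eef_pos: [0.584, 0.1069, 0.0345]
tool_rot: [0.707, 0.707, -0.001, -0.001]
wrist_force: [0.0, -0.6, 0.1]
gripper_width: 0.0207
```

Emit:
servo_tool(steps=[0, 0, 0.02, 0, 0, 0, 0, 0, 0.03, 0, 0, 0])

```text
time: 14.95
eef_pos: [0.5861, 0.1067, 0.0337]
tool_rot: [0.707, 0.707, 0.001, 0.001]
wrist_force: [0.5, 0.6, 0.2]
gripper_width: 0.0204
```

Emit:
servo_tool(steps=[0, 0, 0.02, 0, 0, 0, 0, 0, 0.02, 0, 0, 0])

```text
time: 15.15
eef_pos: [0.5855, 0.1062, 0.0306]
tool_rot: [0.707, 0.707, 0.0, 0.0]
wrist_force: [0.1, -1.0, -1.6]
gripper_width: 0.0204
```

Emit:
servo_tool(steps=[0, 0, 0, 0, 0, 0, 0, 0, 0, 0, 0, 0, 0, 0, 0, 0, 0, 0], claw=0.05)

```text
time: 15.45
eef_pos: [0.5853, 0.1062, 0.0302]
tool_rot: [0.707, 0.707, 0.0, 0.0]
wrist_force: [0.4, 0.5, 0.9]
gripper_width: 0.041
```

Emit:
servo_tool(steps=[0, 0, -0.3, 0, 0, 0, 0, 0, -0.7, 0, 0, 0, 0, 0, -1, 0, 0, 0, 0, 0, -1, 0, 0, 0])

```text
time: 15.85
eef_pos: [0.5877, 0.1074, 0.1552]
tool_rot: [0.707, 0.707, 0.004, 0.002]
wrist_force: [-0.2, 0.8, 0.9]
gripper_width: 0.0405
```

Emit:
servo_tool(steps=[-1, -0.27, -0.2, 0, 0, 0, -1, -0.27, -0.5, 0, 0, 0, -1, -0.27, -0.7, 0, 0, 0], claw=-1)

```text
time: 16.15
eef_pos: [0.5517, -0.0129, 0.2264]
tool_rot: [0.708, 0.706, -0.002, -0.001]
wrist_force: [0.7, -0.3, 0.4]
gripper_width: 0.0818
```

```bash
python3 - <<'E'
from h import *
st(); W=grab('wrist','w11'); grab('side','s11'); print([(o,onz(W,*o[1],.032)) for o in yellow(W)])
print(go([.457,-.40,.25],None))
E
```

```text
t 16.15 p [ 0.5517 -0.0129  0.2264] X [ 0.  1. -0.] Y [ 1.   -0.   -0.01] yawY -0.1 j7 [ 0.38  0.47 -0.65  1.77  0.33  1.02 -0.4 ] w 0.0818 F [ 0.7 -0.3  0.4]
[(([354, 30, 8, 32, 243], array([357.5,  45.6])), array([0.58474216, 0.10477432, 0.032     ]))]
(array([-3.22 , -0.794, -0.149]), array([0., 0., 0.]))
```

Emit:
servo_tool(steps=[-0.83, -0.2, -0.1, 0, 0, 0, -0.83, -0.2, -0.1, 0, 0, 0, -0.83, -0.2, -0.1, 0, 0, 0])

```text
time: 16.55
eef_pos: [0.5282, -0.1163, 0.2392]
tool_rot: [0.71, 0.704, -0.002, 0.001]
wrist_force: [-0.9, 0.9, -0.7]
gripper_width: 0.0854
```

Emit:
servo_tool(steps=[-0.83, -0.2, 0, 0, 0, 0, -0.83, -0.2, 0, 0, 0, 0, -0.83, -0.2, 0, 0, 0, 0])

```text
time: 16.85
eef_pos: [0.5034, -0.2159, 0.2384]
tool_rot: [0.711, 0.704, -0.002, -0.0]
wrist_force: [0.7, 1.0, -0.4]
gripper_width: 0.0854
```

Emit:
servo_tool(steps=[-0.83, -0.2, 0, 0, 0, 0, -0.83, -0.2, 0, 0, 0, 0, -0.83, -0.2, 0, 0, 0, 0])

```text
time: 17.15
eef_pos: [0.479, -0.3153, 0.2383]
tool_rot: [0.711, 0.704, -0.002, -0.0]
wrist_force: [-0.4, -0.0, -0.5]
gripper_width: 0.0852
```

Emit:
servo_tool(steps=[-0.83, -0.2, 0, 0, 0, 0, -0.83, -0.2, 0, 0, 0, 0, -0.83, -0.2, 0, 0, 0, 0, -0.83, -0.2, 0, 0, 0, 0])

```text
time: 17.55
eef_pos: [0.4573, -0.4086, 0.2386]
tool_rot: [0.708, 0.706, 0.0, -0.001]
wrist_force: [1.0, 1.4, 0.1]
gripper_width: 0.0855
```

```bash
python3 - <<'E'
from h import *
st(); W=grab('wrist','w12'); print([(o,onz(W,*o[1],.022)) for o in yellow(W)])
W1=load('w1'); print([(o,onz(W1,*o[1],.022)) for o in yellow(W1)])
E
```

```text
t 17.55 p [ 0.4573 -0.4086  0.2386] X [0. 1. 0.] Y [ 1. -0. -0.] yawY -0.2 j7 [ 1.03  0.53 -0.6   1.6   0.33  1.11  0.34] w 0.0855 F [1.  1.4 0.1]
[(([313, 125, 12, 26, 155], array([318.9, 137.8])), array([ 0.45741963, -0.37195844,  0.022     ])), (([361, 205, 147, 70, 2906], array([424.3, 225.2])), array([ 0.57008556, -0.46496534,  0.022     ]))]
[(([418, 0, 105, 89, 1832], array([454.5,  53.1])), array([ 0.53054102, -0.47683703,  0.022     ])), (([329, 86, 24, 6, 127], array([340.3,  88.5])), array([ 0.45765584, -0.37195436,  0.022     ])), (([633, 346, 7, 16, 60], array([637. , 353.9])), array([ 0.25790843, -0.8733473 ,  0.022     ]))]
```

View pics/w12.png

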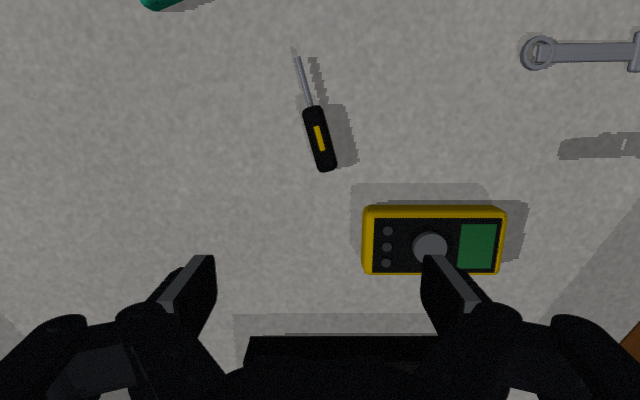

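```bash
python3 - <<'E'
from h import *
W=load('w12');W1=load('w1'); print(tri(W,(318.9,137.8),W1,(340.3,88.5)))
t=onz(W,294,48,.011); y=onz(W,318.9,137.8,.022); d=t-y; print(t,np.hypot(*d[:2]),np.degrees(np.arctan2(d[1],d[0])))
g=y+d*.003/.08; print(g, onz(W,365,210,.036), onz(W,140,8,.028))
a=np.degrees(np.arctan2(d[1],d[0])); print(go([g[0],g[1],.12],a-90))
E
```

```text
(array([ 0.45746473, -0.37180022,  0.02436664]), np.float64(0.00014570683320024036))
[ 0.43370069 -0.28725274  0.011     ] 0.08796387744748353 105.6430901813223
[ 0.45653017 -0.36878197  0.0215875 ] [ 0.50400832 -0.44335879  0.036     ] [ 0.29789304 -0.25615213  0.028     ]
(array([ 0.316, -0.013,  0.993]), array([-0.   , -0.001, -0.261]))
```

Emit:
servo_tool(steps=[0.32, -0.01, 0.35, 0, 0, -0.13, 0.32, -0.01, 0.7, 0, 0, -0.25, 0.32, -0.01, 0.97, 0, 0, -0.25, 0.32, -0.01, 0.97, 0, 0, -0.25], claw=-0.4)

```text
time: 18.0
eef_pos: [0.4552, -0.366, 0.1199]
tool_rot: [0.608, 0.794, 0.0, -0.004]
wrist_force: [-1.0, 1.2, 0.2]
gripper_width: 0.06
```

```bash
python3 - <<'E'
from h import *
st(); W=grab('wrist','w13'); print([(o,onz(W,*o[1],.022)) for o in yellow(W)]);print(go([.4565,-.369,.019],15))
E
```

```text
t 18.0 p [ 0.4552 -0.366   0.1199] X [-0.26  0.97  0.01] Y [ 0.97  0.26 -0.  ] yawY 15.2 j7 [ 0.99  0.64 -0.61  1.81  0.47  0.85  0.41] w 0.06 F [-1.   1.2  0.2]
[(([316, 199, 9, 35, 294], array([320.3, 215.7])), array([ 0.45740659, -0.37153354,  0.022     ])), (([338, 311, 64, 46, 1768], array([368.7, 333.2])), array([ 0.51854874, -0.45370948,  0.022     ])), (([526, 363, 10, 15, 66], array([530.8, 369.8])), array([ 0.65325876, -0.45193724,  0.022     ]))]
(array([-0.018, -0.003,  0.862]), array([-0.002, -0.003,  0.002]))
```

Emit:
servo_tool(steps=[-0.02, 0, 0.35, 0, 0, 0, -0.02, 0, 0.65, 0, 0, 0, -0.02, 0, 0.78, 0, 0, 0, -0.02, 0, 0.84, 0, 0, 0])

```text
time: 18.45
eef_pos: [0.458, -0.3715, 0.0231]
tool_rot: [0.609, 0.793, 0.0, 0.0]
wrist_force: [-0.2, -0.2, 0.7]
gripper_width: 0.0595
```

Emit:
servo_tool(steps=[0, 0, 0, 0, 0, 0, 0, 0, 0, 0, 0, 0, 0, 0, 0, 0, 0, 0, 0, 0, 0, 0, 0, 0, 0, 0, 0, 0, 0, 0], claw=1)

```text
time: 18.95
eef_pos: [0.4583, -0.3723, 0.0247]
tool_rot: [0.609, 0.793, 0.0, 0.002]
wrist_force: [-1.6, 0.2, 5.7]
gripper_width: 0.0198
```

Emit:
servo_tool(steps=[0, 0, -0.3, 0, 0, 0, 0, 0, -0.6, 0, 0, 0, 0, 0, -0.9, 0, 0, 0, 0, 0, -1, 0, 0, 0])

```text
time: 19.35
eef_pos: [0.459, -0.3726, 0.1475]
tool_rot: [0.609, 0.793, 0.0, 0.003]
wrist_force: [0.7, -0.4, -0.8]
gripper_width: 0.0203
```

```bash
python3 - <<'E'
from h import *
st(); print(go([.545,-.04,.16],0)); W=grab('wrist','w14'); print([(o,onz(W,*o[1],.14)) for o in yellow(W)])
E
```

```text
t 19.35 p [ 0.459  -0.3726  0.1475] X [-0.26  0.97 -0.  ] Y [0.97 0.26 0.  ] yawY 15.0 j7 [ 1.    0.61 -0.63  1.77  0.45  0.9   0.44] w 0.0203 F [ 0.7 -0.4 -0.8]
(array([ 2.492,  1.409, -0.111]), array([0.004, 0.004, 0.25 ]))
[(([311, 242, 14, 54, 675], array([318.2, 268. ])), array([ 0.45899674, -0.37390668,  0.14      ])), (([327, 308, 22, 52, 548], array([337.5, 340.7])), array([ 0.47760309, -0.40820735,  0.14      ]))]
```

Emit:
servo_tool(steps=[0.83, 0.47, -0.12, 0, 0, 0, 0.83, 0.47, -0.12, 0, 0, 0, 0.83, 0.47, -0.12, 0, 0, 0])

```text
time: 19.7
eef_pos: [0.4875, -0.2554, 0.1578]
tool_rot: [0.607, 0.795, 0.001, 0.0]
wrist_force: [0.4, -0.4, -0.6]
gripper_width: 0.0199
```

Emit:
servo_tool(steps=[0.83, 0.47, 0, 0, 0, 0, 0.83, 0.47, 0, 0, 0, 0, 0.83, 0.47, 0, 0, 0, 0])

```text
time: 20.0
eef_pos: [0.5158, -0.1443, 0.1572]
tool_rot: [0.606, 0.795, 0.001, -0.0]
wrist_force: [-0.1, -0.1, -0.0]
gripper_width: 0.02
```

Emit:
servo_tool(steps=[0.83, 0.47, 0, 0, 0, 0.12, 0.83, 0.47, 0, 0, 0, 0.25, 0.83, 0.47, 0, 0, 0, 0.25, 0.83, 0.47, 0, 0, 0, 0.25])

```text
time: 20.4
eef_pos: [0.5438, -0.0361, 0.1569]
tool_rot: [0.705, 0.709, 0.0, -0.0]
wrist_force: [0.9, 0.4, -1.5]
gripper_width: 0.02
```

```bash
python3 - <<'E'
from h import *
st(); print(go([.545,-.04,.036],0)); W=grab('wrist','w15'); print([(o,onz(W,*o[1],.15),onz(W,*o[1],.032)) for o in yellow(W)])
E
```

```text
t 20.4 p [ 0.5438 -0.0361  0.1569] X [-0.01  1.    0.  ] Y [1.   0.01 0.  ] yawY 0.4 j7 [ 0.37  0.52 -0.57  1.88  0.37  0.85 -0.39] w 0.02 F [ 0.9  0.4 -1.5]
(array([-0.034,  0.01 ,  1.008]), array([ 0.   , -0.001,  0.006]))
[(([421, 0, 4, 20, 69], array([422.4,   8.8])), array([0.58046785, 0.06583441, 0.15      ]), array([0.61246324, 0.09460968, 0.032     ])), (([439, 0, 10, 15, 144], array([443.4,   6.8])), array([0.58798795, 0.06652334, 0.15      ]), array([0.62640816, 0.09588719, 0.032     ])), (([311, 242, 15, 55, 733], array([318.1, 269.4])), array([ 0.54332801, -0.03785551,  0.15      ]), array([ 0.54359287, -0.09766802,  0.032     ]))]
```

Emit:
servo_tool(steps=[-0.03, 0.01, 0.35, 0, 0, 0, -0.03, 0.01, 0.65, 0, 0, 0, -0.03, 0.01, 0.9, 0, 0, 0, -0.03, 0.01, 1, 0, 0, 0, -0.03, 0.01, 1, 0, 0, 0])

```text
time: 20.95
eef_pos: [0.5443, -0.045, 0.0363]
tool_rot: [0.708, 0.707, -0.001, -0.0]
wrist_force: [-0.0, 0.1, -0.9]
gripper_width: 0.0199
```

Emit:
servo_tool(steps=[0, 0, 0.02, 0, 0, 0, 0, 0, 0.02, 0, 0, 0])

```text
time: 21.15
eef_pos: [0.5446, -0.044, 0.0349]
tool_rot: [0.708, 0.707, -0.0, 0.0]
wrist_force: [0.2, -0.6, -0.1]
gripper_width: 0.0201
```

Emit:
servo_tool(steps=[0, 0, 0.01, 0, 0, 0, 0, 0, 0.01, 0, 0, 0])

```text
time: 21.35
eef_pos: [0.5453, -0.0438, 0.0346]
tool_rot: [0.707, 0.707, 0.0, 0.001]
wrist_force: [0.2, -2.1, 7.6]
gripper_width: 0.0202
```

Emit:
servo_tool(steps=[0, 0, 0, 0, 0, 0, 0, 0, 0, 0, 0, 0, 0, 0, 0, 0, 0, 0], claw=0.05)

```text
time: 21.65
eef_pos: [0.545, -0.0431, 0.0338]
tool_rot: [0.707, 0.707, 0.0, 0.0]
wrist_force: [2.1, -0.2, 2.1]
gripper_width: 0.0405
```

Emit:
servo_tool(steps=[0, 0, -0.3, 0, 0, 0, 0, 0, -0.7, 0, 0, 0, 0, 0, -1, 0, 0, 0, 0, 0, -1, 0, 0, 0])

```text
time: 22.05
eef_pos: [0.5466, -0.0426, 0.1579]
tool_rot: [0.707, 0.707, 0.002, 0.002]
wrist_force: [0.2, -0.9, -1.1]
gripper_width: 0.0408
```

Emit:
servo_tool(steps=[-0.4, 0.2, -0.3, 0, 0, 0, -0.4, 0.2, -0.6, 0, 0, 0, -0.4, 0.2, -0.9, 0, 0, 0, -0.4, 0.2, -0.9, 0, 0, 0])

```text
time: 22.45
eef_pos: [0.5704, -0.0912, 0.2653]
tool_rot: [0.708, 0.707, 0.002, 0.002]
wrist_force: [-0.6, -0.0, 0.2]
gripper_width: 0.0409
```

```bash
python3 - <<'E'
from h import *
st(); W=grab('wrist','w16'); grab('side','s16');print([(o,onz(W,*o[1],.032)) for o in yellow(W)])
E
```

```text
t 22.45 p [ 0.5704 -0.0912  0.2653] X [ 0.  1. -0.] Y [ 1.   -0.    0.01] yawY -0.1 j7 [ 0.49  0.46 -0.62  1.66  0.29  1.11 -0.21] w 0.0409 F [-0.6 -0.   0.2]
[(([283, 113, 6, 25, 148], array([285.5, 124.8])), array([ 0.53740846, -0.04299066,  0.032     ]))]
```

View pics/w16.png

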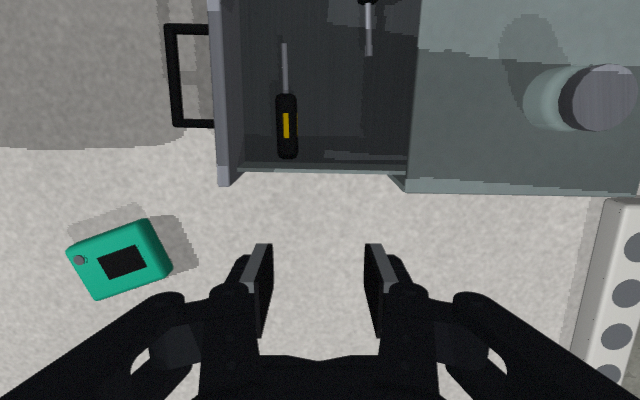

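```bash
python3 - <<'E'
from h import *
W=load('w16'); 
for n,p,z in(('bar',(171,40),.065),('bar',(176,120),.065),('B end',(288,157),.021),('B tip',(284,45),.021),('A shaft far',(367,5),.021),('A tip',(369,55),.021),('chest edge',(410,175),.085),('front in',(238,100),.08)): print(n,onz(W,*p,z))
for n in('w11','w16'):
    pass
E
```

```text
bar [0.44116879 0.03239694 0.065     ]
bar [ 0.43776329 -0.03650961  0.065     ]
B end [ 0.53822519 -0.07810799  0.021     ]
B tip [0.53711535 0.03497178 0.021     ]
A shaft far [0.61943343 0.07099645 0.021     ]
A tip [0.62311304 0.02551688 0.021     ]
chest edge [ 0.65573802 -0.08566249  0.085     ]
front in [ 0.5002868  -0.01880431  0.08      ]
```

Emit:
servo_tool(steps=[0.73, -1, 0.2, 0, 0, 0, 0.73, -1, 0.6, 0, 0, 0, 0.73, -1, 0.9, 0, 0, 0, 0.73, -1, 0.9, 0, 0, 0, 0.73, -1, 0.9, 0, 0, 0], claw=0.2)

```text
time: 23.05
eef_pos: [0.4418, -0.0022, 0.1491]
tool_rot: [0.706, 0.709, -0.004, -0.004]
wrist_force: [0.4, -0.0, -0.5]
gripper_width: 0.034
```

```bash
python3 - <<'E'
from h import *
st(); W=grab('wrist','w17'); g=cv2.cvtColor(W['frame'],cv2.COLOR_RGB2GRAY)
# bar column: darkest run in a row
for r in (150,170,190,210,230):
    c=np.where(g[r,230:420]<40)[0]+230; print(r,c.min() if len(c) else None,c.max() if len(c) else None,len(c))
E
```

```text
t 23.05 p [ 0.4418 -0.0022  0.1491] X [-0.  1. -0.] Y [ 1.    0.   -0.01] yawY 0.2 j7 [ 0.35  0.41 -0.61  2.12  0.36  0.72 -0.5 ] w 0.034 F [ 0.4 -0.  -0.5]
150 309 379 50
170 309 322 14
190 308 321 14
210 308 320 13
230 307 320 14
```

```bash
python3 - <<'E'
from h import *
W=load('w17'); p=onz(W,314.5,200,.065); print(p, go([p[0],-.003,.056],0))
E
```

```text
[0.43798965 0.00635884 0.065     ] (array([-0.001, -0.053,  0.792]), array([-0.007,  0.   ,  0.003]))
```

Emit:
servo_tool(steps=[0, -0.03, 0.35, 0, 0, 0, 0, -0.03, 0.65, 0, 0, 0, 0, -0.03, 0.77, 0, 0, 0, 0, -0.03, 0.77, 0, 0, 0])

```text
time: 23.5
eef_pos: [0.4446, -0.0037, 0.0594]
tool_rot: [0.707, 0.707, -0.001, -0.001]
wrist_force: [0.3, -0.4, 0.9]
gripper_width: 0.0342
```

Emit:
servo_tool(steps=[0, 0, 0, 0, 0, 0, 0, 0, 0, 0, 0, 0, 0, 0, 0, 0, 0, 0, 0, 0, 0, 0, 0, 0], claw=1)

```text
time: 23.9
eef_pos: [0.4454, -0.0037, 0.0619]
tool_rot: [0.708, 0.707, 0.0, 0.001]
wrist_force: [-1.6, -0.3, 3.4]
gripper_width: 0.0084
```

```bash
python3 - <<'E'
from h import *
st(); print(go([.6026,-.0033,.0591],None))
E
```

```text
t 23.9 p [ 0.4454 -0.0037  0.0619] X [ 0.  1. -0.] Y [ 1. -0.  0.] yawY -0.1 j7 [ 0.23  0.55 -0.47  2.22  0.54  0.48 -0.67] w 0.0084 F [-1.6 -0.3  3.4]
(array([0.005, 1.31 , 0.025]), array([0., 0., 0.]))
```

Emit:
servo_tool(steps=[0, 0.08, 0, 0, 0, 0, 0, 0.2, 0, 0, 0, 0, 0, 0.35, 0, 0, 0, 0, 0, 0.5, 0, 0, 0, 0, 0, 0.65, 0, 0, 0, 0])

```text
time: 24.4
eef_pos: [0.5235, -0.0054, 0.0619]
tool_rot: [0.708, 0.706, -0.001, 0.001]
wrist_force: [-4.1, -6.3, 4.7]
gripper_width: 0.0085
```

Emit:
servo_tool(steps=[0, 0.15, 0, 0, 0, 0, 0, 0.3, 0, 0, 0, 0, 0, 0.45, 0, 0, 0, 0, 0, 0.58, 0, 0, 0, 0, 0, 0.64, 0, 0, 0, 0])

```text
time: 24.9
eef_pos: [0.6014, -0.0071, 0.0619]
tool_rot: [0.708, 0.706, -0.001, 0.002]
wrist_force: [-3.4, -10.0, 6.9]
gripper_width: 0.0082
```

Emit:
servo_tool(steps=[0, 0.03, 0, 0, 0, 0, 0, 0.05, 0, 0, 0, 0, 0, 0.05, 0, 0, 0, 0])

```text
time: 25.2
eef_pos: [0.6026, -0.0071, 0.0618]
tool_rot: [0.708, 0.706, -0.004, -0.0]
wrist_force: [-15.2, -8.0, 17.8]
gripper_width: 0.0085
```

Emit:
servo_tool(steps=[0, 0, 0, 0, 0, 0, 0, 0, 0, 0, 0, 0, 0, 0, 0, 0, 0, 0], claw=0.2)

```text
time: 25.5
eef_pos: [0.6065, -0.0031, 0.0616]
tool_rot: [0.707, 0.707, 0.001, 0.0]
wrist_force: [0.9, 1.0, -0.6]
gripper_width: 0.0344
```

Emit:
servo_tool(steps=[0, 0, -0.35, 0, 0, 0, 0, 0, -0.75, 0, 0, 0, 0, 0, -1, 0, 0, 0])

```text
time: 25.8
eef_pos: [0.607, -0.0025, 0.1844]
tool_rot: [0.707, 0.707, 0.002, 0.001]
wrist_force: [0.2, -0.3, -0.1]
gripper_width: 0.0344
```

Emit:
servo_tool(steps=[0.6, 0.33, -0.3, 0, 0, 0, 0.6, 0.33, -0.4, 0, 0, 0, 0.6, 0.33, -0.4, 0, 0, 0], claw=-1)

```text
time: 26.1
eef_pos: [0.6483, 0.076, 0.2335]
tool_rot: [0.705, 0.709, 0.005, 0.001]
wrist_force: [1.2, 1.7, -0.3]
gripper_width: 0.076
```

```bash
python3 - <<'E'
from h import *
st(); W=grab('wrist','w18'); T=grab('top','top18'); print(go([.682,.1415,.2],40))
g=cv2.cvtColor(T['frame'],cv2.COLOR_RGB2GRAY)
E
```

```text
t 26.1 p [0.6483 0.076  0.2335] X [-0.01  1.    0.01] Y [1.   0.01 0.01] yawY 0.4 j7 [ 0.17  0.59 -0.6   1.51  0.35  1.14 -0.49] w 0.076 F [ 1.2  1.7 -0.3]
(array([0.595, 0.302, 0.248]), array([ 0.002, -0.   , -0.665]))
```

Emit:
servo_tool(steps=[0.59, 0.3, 0, 0, 0, -0.13, 0.59, 0.3, 0.1, 0, 0, -0.26, 0.59, 0.3, 0.2, 0, 0, -0.4, 0.59, 0.3, 0.2, 0, 0, -0.53, 0.59, 0.3, 0.2, 0, 0, -0.665])

```text
time: 26.7
eef_pos: [0.6809, 0.1378, 0.2032]
tool_rot: [0.421, 0.907, -0.001, -0.001]
wrist_force: [0.4, -1.2, -0.2]
gripper_width: 0.0854
```

Emit:
servo_tool(steps=[0, 0, 0.01, 0, 0, 0])

```text
time: 26.8
eef_pos: [0.6812, 0.1377, 0.2025]
tool_rot: [0.423, 0.906, -0.001, -0.001]
wrist_force: [-0.9, 0.8, -0.3]
gripper_width: 0.0851
```

```bash
python3 - <<'E'
from h import *
st(); print(go([.682,.1418,.143],40))
E
```

```text
t 26.8 p [0.6812 0.1377 0.2025] X [-0.64  0.77  0.  ] Y [ 0.77  0.64 -0.  ] yawY 39.9 j7 [ 0.13  0.72 -0.75  1.41  0.5   1.21  0.02] w 0.0851 F [-0.9  0.8 -0.3]
(array([0.022, 0.028, 0.496]), array([-0.002, -0.001, -0.001]))
```

Emit:
servo_tool(steps=[0.02, 0.03, 0.2, 0, 0, 0, 0.02, 0.03, 0.4, 0, 0, 0, 0.02, 0.03, 0.5, 0, 0, 0, 0.02, 0.03, 0.5, 0, 0, 0])

```text
time: 27.2
eef_pos: [0.6817, 0.1421, 0.1418]
tool_rot: [0.425, 0.905, -0.001, -0.001]
wrist_force: [-0.0, -0.3, 0.2]
gripper_width: 0.0853
```

Emit:
servo_tool(steps=[0, 0, 0, 0, 0, 0, 0, 0, 0, 0, 0, 0, 0, 0, 0, 0, 0, 0, 0, 0, 0, 0, 0, 0, 0, 0, 0, 0, 0, 0], claw=1)

```text
time: 27.7
eef_pos: [0.6823, 0.1431, 0.1453]
tool_rot: [0.424, 0.906, -0.0, 0.0]
wrist_force: [-4.5, -3.5, 8.7]
gripper_width: 0.0325
```

Emit:
servo_tool(steps=[0, 0, -0.04, 0, 0, 0, 0, 0, -0.07, 0, 0, 0, 0, 0, -0.07, 0, 0, 0])

```text
time: 28.0
eef_pos: [0.6822, 0.1429, 0.152]
tool_rot: [0.424, 0.906, -0.001, -0.0]
wrist_force: [-1.3, -2.2, -9.4]
gripper_width: 0.0325
```

Emit:
servo_tool(steps=[0, 0, -0.01, 0, 0, 0.12, 0, 0, -0.01, 0, 0, 0.26, 0, 0, -0.01, 0, 0, 0.4, 0, 0, -0.01, 0, 0, 0.54, 0, 0, -0.01, 0, 0, 0.65])

```text
time: 28.5
eef_pos: [0.6833, 0.1429, 0.1531]
tool_rot: [0.704, 0.71, 0.0, 0.0]
wrist_force: [2.1, -1.5, -8.7]
gripper_width: 0.0323
```

Emit:
servo_tool(steps=[0, 0, 0, 0, 0, 0.14, 0, 0, 0, 0, 0, 0.28, 0, 0, 0, 0, 0, 0.42, 0, 0, 0, 0, 0, 0.56, 0, 0, 0, 0, 0, 0.6])

```text
time: 29.0
eef_pos: [0.684, 0.1423, 0.1533]
tool_rot: [0.889, 0.458, 0.001, 0.001]
wrist_force: [5.1, -3.3, -9.0]
gripper_width: 0.0324
```

Emit:
servo_tool(steps=[0, 0, 0, 0, 0, 0, 0, 0, 0, 0, 0, 0])

```text
time: 29.2
eef_pos: [0.684, 0.1423, 0.1533]
tool_rot: [0.888, 0.461, 0.001, 0.001]
wrist_force: [4.2, -3.5, -9.6]
gripper_width: 0.0324
```

```bash
python3 - <<'E'
from h import *
st()
E
```

```text
t 29.2 p [0.684  0.1423 0.1533] X [0.58 0.82 0.  ] Y [ 0.82 -0.58  0.  ] yawY -35.2 j7 [-0.06  0.71 -0.39  1.47  0.3   1.03 -1.13] w 0.0324 F [ 4.2 -3.5 -9.6]
```

Emit:
servo_tool(steps=[0, 0, 0.05, 0, 0, 0, 0, 0, 0.1, 0, 0, 0, 0, 0, 0.15, 0, 0, 0, 0, 0, 0.15, 0, 0, 0])

```text
time: 29.6
eef_pos: [0.6841, 0.1423, 0.1349]
tool_rot: [0.888, 0.461, 0.001, 0.001]
wrist_force: [4.6, -4.2, -5.6]
gripper_width: 0.0322
```

Emit:
servo_tool(steps=[0, 0, 0, 0, 0, 0, 0, 0, 0, 0, 0, 0, 0, 0, 0, 0, 0, 0, 0, 0, 0, 0, 0, 0], claw=-1)

```text
time: 30.0
eef_pos: [0.6827, 0.1441, 0.1359]
tool_rot: [0.887, 0.461, 0.0, -0.0]
wrist_force: [-0.4, 1.0, 0.4]
gripper_width: 0.0853
```

Emit:
servo_tool(steps=[0, 0, -0.3, 0, 0, 0, 0, 0, -0.7, 0, 0, 0, 0, 0, -0.8, 0, 0, 0, 0, 0, -0.8, 0, 0, 0])

```text
time: 30.4
eef_pos: [0.6839, 0.1443, 0.2348]
tool_rot: [0.887, 0.461, 0.003, 0.0]
wrist_force: [-0.3, -0.4, -0.6]
gripper_width: 0.0855
```

```bash
python3 - <<'E'
from h import *
st(); W=grab('wrist','w20'); T=grab('side','s20')
t=cv2.imread('pics/w20.png'); s=cv2.imread('pics/side0.png'); s2=cv2.imread('pics/s20.png')
f=lambda i:cv2.resize(np.ascontiguousarray(i),(400,250),interpolation=cv2.INTER_CUBIC)
c=lambda i:i[165:265,200:360]
cv2.imwrite('pics/fin.png',np.vstack([np.hstack([f(cv2.imread('pics/w3.png')),f(t)]),np.hstack([f(c(s)),f(c(s2))])]))
E
```

```text
t 30.4 p [0.6839 0.1443 0.2348] X [0.58 0.82 0.  ] Y [ 0.82 -0.58  0.  ] yawY -35.1 j7 [-0.05  0.64 -0.41  1.37  0.26  1.18 -1.1 ] w 0.0855 F [-0.3 -0.4 -0.6]
```

View pics/fin.png

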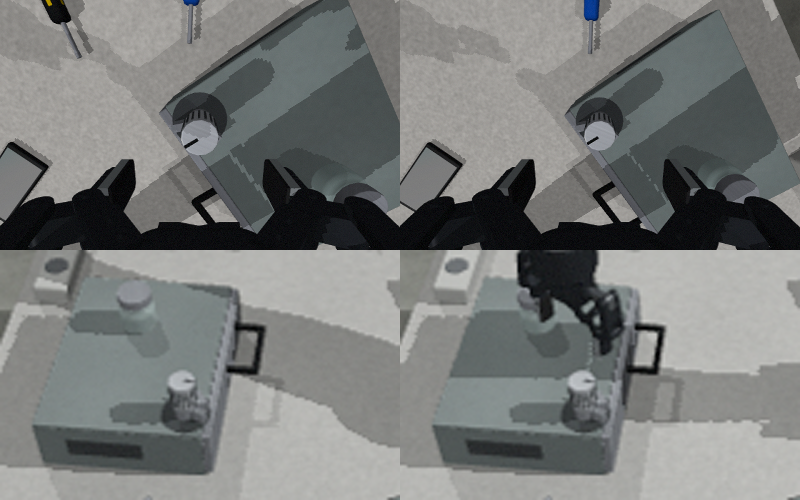

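```bash
python3 - <<'E'
from h import *
a=cv2.imread('pics/side0.png');b=cv2.imread('pics/s20.png')
for n,(x,y,w,h) in {'collar top':(264,210,17,14),'handle':(288,190,18,28)}.items():
    for f,im in(('s20',b),('s11',cv2.imread('pics/s11.png'))):
        r=cv2.matchTemplate(np.ascontiguousarray(im[y-10:y+h+10,x-10:x+w+10]),np.ascontiguousarray(a[y:y+h,x:x+w]),cv2.TM_CCOEFF_NORMED); m=cv2.minMaxLoc(r); print(n,f,np.array(m[3])-10,round(m[1],2))
T=load('side0'); print(proj(T,[.682,.14,.163])-proj(T,[.682,.14,.151]))
from station import sign_off; print(sign_off())
E
```

```text
collar top s20 [0 0] 0.89
collar top s11 [ 0 -2] 0.82
handle s20 [0 0] 0.7
handle s11 [-6 10] 0.49
[-0.33359055 -2.54234196]
the job is handed in; nothing more can be done
None
```

I put both screwdrivers away and handed the job in at about 30 s of the 210 s allowed. Only two were on the table. I parked the collar in its upper notch, opened the drawer to about 0.16 m, laid each screwdriver flat on the floor, pushed the drawer shut and turned the collar back to lock.

- **Drawer and bolt:** The last side view shows the collar top and the handle at the same pixels as at the start, 0 px shift for each. While parked, the collar stood 2 px higher. The handle match was weak (0.70), but when I let go the gripper stood at the same place as at the first grasp.
- **Collar turn:** In the wrist view the collar's mark points the same way as before I started.
- **First screwdriver moved:** It slid about 35 mm inside the drawer after I laid it down, probably the random knock. In the last look before closing, only its shaft was in view. The shaft lay inside and clear of the second screwdriver, so I left it there. I did not see its handle in that look, and I had no view inside once the drawer was shut.
- **Drawer drift:** The open drawer drifted about 5 mm further out while I was placing the second screwdriver.
- **Two-view heights:** The collar top measured about 8 mm lower than the text says, so I used the text's height. Of the two handle-bar heights from the wrist and top views, one was far too low and the other 10 mm low, so I also used the text's height there.

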